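# Discard a used culture dish through the gravity flap

### The job

A used culture dish lies on the steel loading ledge of the white discard box. Push it with the fingertips along the ledge and through the hanging flap until it goes over the inner edge and slides down inside, then draw the fingers back out so that the flap falls fully shut behind it. Its cover is loose, so do not lift the dish, tip it on the ledge or push it off the ledge, and leave the things standing around where they are.

Things in the scene. Friction and masses are not known exactly. Their poses are not given: they have to be found in the camera images.
- discard_box: White bench-top discard box, fixed. Origin on the cart top (z = 0) under the middle of its mouth; its x axis is the level feeding direction, from the ledge into the box, z up. Clear flat lid, top 177 mm above the cart, from x = -11 to +143 mm, 136 mm wide, nothing above it. Black carrying handles on both sides reach 86 mm from the middle. Back wall at x = 137 mm.
- ledge_front (a point): Middle of the free front edge of the flat steel loading ledge, on its top, 148 mm before the mouth and 100 mm above the cart. The ledge is 150 mm wide and runs level through the mouth. Two upright guide strips on it, 3 mm thick and 13 mm high, narrow from 145 mm apart at the front to 112 mm at the mouth. The room above the ledge is open.
- mouth (a point): Middle of the mouth's sill line, on the ledge's top; axes as the box's. The mouth (x = 0) is 114 mm wide and 58 mm high, under a 10 mm high cross bar whose front is at x = -7 mm. Fingers that lean forward (about 30 degrees) get into it below the bar; the flap may lie on them and slides off as they are drawn back.
- inner_edge (a point): Middle of the ledge's inner edge, on its top, 22 mm inside the mouth. From here a slippery polished slide goes down at 56 degrees to a floor 11 mm above the cart. A thing pushed along the ledge tips and slides down by itself once its middle is a little past this edge.
- flap (a joint): Grey flap, 106 mm wide, 55 mm high, 18 g, hung across the mouth by its top edge on a pin 60 mm above the ledge. 0 = shut (lower edge about 6 mm above the ledge and 5 mm inside the mouth), positive (rad) = lower edge swung into the box, at most 1.35. It opens inward only, under less than 0.3 N, and falls shut by its own weight once nothing is under it.
- dish: Clear round covered culture dish, 92 mm across, 16 mm high, about 35 g, lying flat on the ledge. Origin at the centre of its underside.
- stain_bottle: Small amber bottle with black cap, 48 mm across, 85 mm high, standing on the cart beside the ledge. Origin under its centre. Leave alone.
- tape: White tape roll, 60 mm across, 12 mm high, lying on the cart beside the ledge on the other side. Origin under its centre. Leave alone.
- tubes: Tube rack full of capped tubes, 98 x 205 x 66 mm, on the left of the cart. Origin under its centre. Leave alone.
- tips: Pipette tip box, 95 x 122 x 76 mm, on the right front of the cart. Origin under its centre. Leave alone.
- clean_dish_top: Upper one of two stacked clean culture dishes, each 92 mm across, 16 mm high, at the left front of the cart. Origin at the centre of its underside. Leave alone.
- stain_bottle_2: Small amber bottle with white cap, 48 mm across, 85 mm high, in the far right corner of the cart. Origin under its centre. Leave alone.
Things that resemble listed ones, but are neither listed nor needed, are in the scene too. What is shaped like the dish but pink is not meant.

How it is judged (in metres and radians):
On the way, in this order (a step that is already met when the one before it is completed fails the run):
1. the dish, pushed along the ledge, has swung the flap open (value of joint flap above 0.25 rad and x of dish in the frame of discard_box between -0.055 and 0.03 m and z of dish in the frame of discard_box above 0.09 m), for 0.05 s.
2. the dish has gone over the inner edge and down into the box (x of dish in the frame of discard_box above 0.035 m and z of dish in the frame of discard_box below 0.085 m), for 0.1 s.
At the end, for the whole second after the job is handed in: The dish lies at rest inside the box, its middle more than 35 mm past the mouth and at least 15 mm below the ledge, and the flap hangs shut (within 0.05 rad) (all of step 2 and x of dish in the frame of discard_box below 0.14 m and y of dish in the frame of discard_box between -0.064 and 0.064 m and value of joint flap below 0.05 rad and linear speed of dish below 0.02 m/s); the robot touches nothing.
It fails at once if the dish was lifted more than 8 mm off the ledge (z of dish in the frame of discard_box above 0.108 m).
It fails at once if the dish was tipped on the ledge (over 0.3 rad while still before the mouth) (angle between dish's own z axis and vertical above 0.3 rad and x of dish in the frame of discard_box below 0 m).
It fails at once if the dish fell off the ledge outside the box (z of dish in the frame of discard_box below 0.085 m and x of dish in the frame of discard_box below 0 m).
It fails at once if a thing standing around was moved by more than 20 mm (distance of any of stain_bottle, tape, tubes, tips, clean_dish_top, stain_bottle_2 from where it was at the start of the episode above 0.02 m).
It also fails if it takes over 32 s, if anything falls off the work surface, if the arm or the gripper's body presses on something with over 40 N, if the wrist force passes 120 N, or if a joint passes its speed limit or range.

### The arm

A 6-joint arm with a two-finger parallel gripper is mounted at the origin on a cart in front of the work surface, level with it; the furniture and walls round the work are solid. World frame = base frame: x ahead of the robot, y to its left, z up, the work surface at z = 0. Lengths are in m, angles in degrees, forces in N, time in s.
With the tool pointing down it reaches from about 0.25 to 0.725 m from the base axis. Payload 9.7 kg.
Tool frame: the origin (TCP) lies midway between the tips of the shut fingers; the grasp point (between the pads) lies 19 mm behind it; z points along the fingers, y is the line along which they close (so a half turn about z gives the same grasp; the last joint's range is limited). The gripper opens to 85 mm and grips with 20 to 120 N. Pads are 22 mm wide; open, the fingers measure 114 mm over their backs; the gripper's body (76 mm by 85 mm) begins 54 mm behind the grasp point. The pads swing forward as they close: fully open they stand 13 mm farther back than shut.
Start: joints at [68.125, 4.979, 10.078, 95.1, 0, 90], TCP at [0.205, 0.51, 0.231] pointing down, gripper open.
Joint ranges: [-179.16, 179.16], [-48.56, 103.87], [-65.8, 70.77], [-126.05, 130.52], [-82.76, 87.17], [-180, 180]. Speed limits (degrees/s): [127.2, 127.2, 147.25, 180, 180, 180].

### API

Orientations are given as [roll, pitch, yaw] about the fixed x, y, z axes, in that order (R = Rz(yaw) Ry(pitch) Rx(roll)).
In Python, from workcell import bot gives the robot as it stands.
- The arm moves only by the shell command python3 -m crank 'ROWS' [FORCE]. ROWS is JSON, a list of rows, each an object with "gripper": the finger opening in mm, from 0 to 85.4; "travel": the shift along the tool's x, y, z in mm, a list of three; "twist": the turn, a rotation vector about the tool's x, y, z in rad, a list of three. In form: [{"gripper": gripper, "travel": [tx, ty, tz], "twist": [rx, ry, rz]}, ...]. A call has 1 to 12 rows; each row shifts and turns the commanded pose from where the row before left it, along the tool's axes as they then stand; what a row does not reach is not made up. A row lasts 1/8 s, in which the tool goes at most 62.5 mm and 10.7 degrees, less where a joint would pass 70% of its speed; a pose out of reach is approached as far as the arm can. A call is refused whole if a number of a shift passes 62.5 or a number of a turn 0.188, either way. A call with a gripper value outside its range is refused whole. The fingers move at their own pace and stop on an object; FORCE is the grip in N (left out, the last holds). Time passes only in rows, so rows that do not move let the fingers close. It gives the time, the measured TCP pose, the force, the opening and the grip force at its end, in the units of the state.
- bot.get_obs(): the state, without advancing time (a new reading comes with each control period).
- bot.camera(name): name is "scene" or "top"; returns the picture (420x560x3 uint8, red, green, blue); there is no depth.
- bot.calibration(name): a dict with "vfov" (degrees; the focal length in pixels is half the picture's height over the tangent of half this angle, whatever the lens; pixels are square), "cx", "cy" (the principal point, pixels), "k1" (the pictures are not rectified: a ray, as slopes to the right and down, at radius r is drawn at 1 + k1 r^2 times it, then the intrinsics apply), "camera_from_world" (4x4, takes a point from world to camera coordinates). Camera axes: x right, y down, z forward; pixel columns grow to the right and rows downward; lengths in m; the calibration is good to about 2 mm. A picture is of the moment at which its call begins. calibration takes no time and is no camera call.
- bot.job_done(): hands the job in; it is judged then, once.
The state is a dict: "time": time; "q": joint angles; "qd": joint speeds; "joint_efforts": joint torques, N m; "ee_pos": TCP position; "tcp_rot": TCP orientation; "wrist_force": force on the tool from outside, world axes, zero at the start; "torque": the same for the moment, N m; "opening": finger opening in m; "grasp_force": force on a finger pad.
Only numpy, scipy, OpenCV 4.12 (cv2) and the standard library are available. Lean on these libraries where they do the work, as an engineer would, in place of code of your own. Each camera call takes 0.05 s, during which the arm holds its last target. There are 200 camera calls.

## Working session

There is one attempt and no reset: what is moved stays moved. The work goes in short steps, Python scripts to look and compute and a shell command to move; the robot and the scene stay as the last step left them, time stands still between calls to the robot, and variables do not carry over. Pictures are saved under pics/ and viewed, at most 10 in all, crops included, and the job is handed in when it is done.

```bash
mkdir -p pics; cat > h.py <<'E'
import numpy as np, cv2
from workcell import bot
from scipy.spatial.transform import Rotation as R
def ray(name,px):
    c=bot.calibration(name); f=210/np.tan(np.radians(c["vfov"]/2))
    T=np.array(c["camera_from_world"])
    K=np.array([[f,0,c["cx"]],[0,f,c["cy"]],[0,0,1]])
    # r-scaling uses k1 only
    u=cv2.undistortPoints(np.array([[px]],float),K,np.array([c["k1"],0,0,0.]))[0,0]
    d=T[:3,:3].T@np.array([u[0],u[1],1]); o=-T[:3,:3].T@T[:3,3]
    return o,d
def onz(name,px,z):
    o,d=ray(name,px); return o+d*(z-o[2])/d[2]
def proj(name,p):
    c=bot.calibration(name); f=210/np.tan(np.radians(c["vfov"]/2))
    T=np.array(c["camera_from_world"]); q=T[:3,:3]@np.array(p)+T[:3,3]; u=q[:2]/q[2]
    return f*u*(1+c["k1"]*(u@u))+[c["cx"],c["cy"]]
def snap(name,fn):
    im=np.array(bot.camera(name)); cv2.imwrite("pics/"+fn,im[:,:,::-1]); return im
E
python3 - <<'E'
from h import *
for n in("scene","top"):
    snap(n,n+"0.png"); o,d=ray(n,(280,210)); print(n,o,d,bot.calibration(n)["k1"],bot.calibration(n)["vfov"])
o=bot.get_obs();print(o["ee_pos"],o["tcp_rot"],o["time"],o["wrist_force"])
E
```

```text
scene [-0.11304934 -0.38536886  0.56999391] [ 0.74158123  0.40977911 -0.53162211] -0.03517008260159099 57.03397388648219
top [0.35107846 0.01355    0.97705712] [ 0.17749739 -0.02140779 -0.98395958] -0.05638706085203487 55.74336277693902
[0.20485509 0.51020305 0.23063664] [-1.79929149e+02  1.43203756e-03  1.58124810e+02] 0.1 [-0.32550871 -0.21363672  0.13436494]
```

View pics/scene0.png

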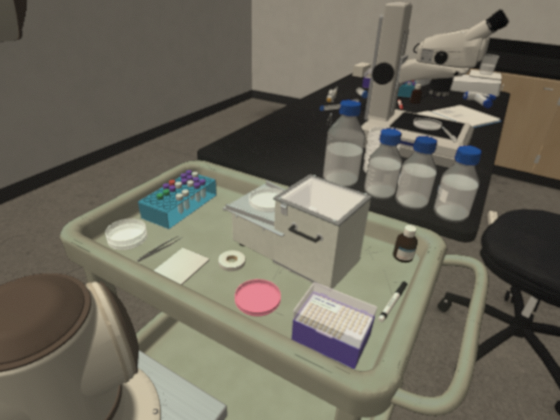

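View pics/top0.png

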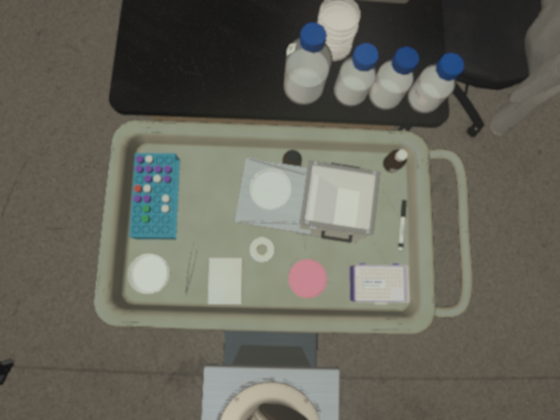

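The scene shows these candidates in the top view:
- A clear dish on the steel ledge at (270,188).
- The clean stack at (148,273).
- The pink dish at (307,279).
- The tape roll at (261,249).
- The white cups on the bench at (340,20).

I choose (270,188), since it's clear and lies on the ledge. I'll check that in a close crop.

```bash
python3 - <<'E'
from h import *
im=cv2.imread("pics/top0.png")
cv2.imwrite("pics/crop0.png",cv2.resize(im[140:260,225:385],None,fx=5,fy=5,interpolation=cv2.INTER_CUBIC))
E
```

```text
(no output)
```

View pics/crop0.png

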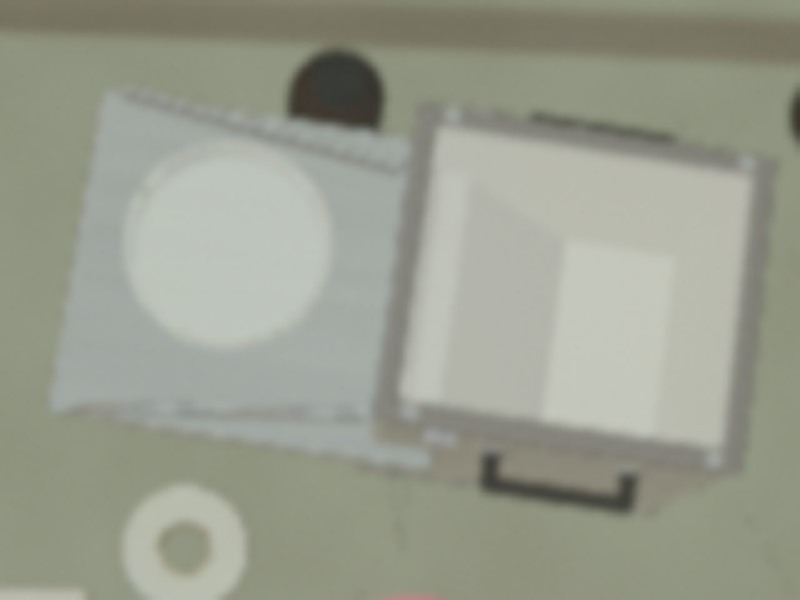

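The crop confirms a clear dish lying on the steel ledge at about (270,189), between the guide strips. The ledge's front corners are at about (246,158) and (235,222), and the lid corners at (309,160), (381,172), (373,234) and (300,226).

```bash
cat >> h.py <<'E'
def fit2(pb,pw):
    pb=np.array(pb);pw=np.array(pw);cb=pb.mean(0);cw=pw.mean(0);a=pb-cb;b=pw-cw
    th=np.arctan2((a[:,0]*b[:,1]-a[:,1]*b[:,0]).sum(),(a*b).sum())
    M=np.array([[np.cos(th),-np.sin(th)],[np.sin(th),np.cos(th)]])
    return th,cw-M@cb,M
E
python3 - <<'E'
from h import *
P=[((418,102),(-.011,.068),.177),((778,158),(.143,.068),.177),((740,470),(.143,-.068),.177),((377,430),(-.011,-.068),.177),((107,92),(-.148,.075),.1),((52,410),(-.148,-.075),.1)]
w=[onz("top",(u/5+225,v/5+140),z)[:2] for (u,v),b,z in P]
th,t,M=fit2([p[1] for p in P],w); print("yaw",np.degrees(th),"org",t)
for p,x in zip(P,w): print(p[1],(M.T@(x-t)).round(4),x.round(4))
g=onz("top",(228/5+225,245/5+140),.114)[:2]; print("dish",g,M.T@(g-t))
im=cv2.imread("pics/top0.png")[:,:,::-1]
g=cv2.cvtColor(im,cv2.COLOR_RGB2GRAY)
c=cv2.HoughCircles(cv2.resize(g[140:240,225:310],None,fx=4,fy=4,interpolation=3),cv2.HOUGH_GRADIENT,1,200,param1=60,param2=20,minRadius=65,maxRadius=105)
print(c[0,0]/4+[225,140,0] if c is not None else None)
if c is not None:
  x,y,r=c[0,0]/4
  for z in(.112,.116):
    q=onz("top",(x+225,y+140),z)[:2];e=onz("top",(x+225+r,y+140),z)[:2];print("hough",q,M.T@(q-t),"r",np.linalg.norm(e-q))
for n,px,z in (("bottle",(338/5+225,88/5+140),.085),("tape",(185/5+225,545/5+140),.012)): 
  q=onz("top",px,z)[:2];print(n,q,M.T@(q-t))
E
```

```text
yaw -96.74436211658026 org [ 0.53437883 -0.06347538]
(-0.011, 0.068) [-0.0107  0.0683] [ 0.6034 -0.0608]
(0.143, 0.068) [0.1435 0.0681] [ 0.5852 -0.214 ]
(0.143, -0.068) [ 0.1412 -0.0662] [ 0.452  -0.1959]
(-0.011, -0.068) [-0.0087 -0.0722] [ 0.4637 -0.0464]
(-0.148, 0.075) [-0.1485  0.0756] [0.6269 0.0752]
(-0.148, -0.075) [-0.1487 -0.0736] [0.4787 0.0929]
dish [0.55357088 0.01713735] [-0.0823088  0.0095921]
None
bottle [ 0.63779017 -0.03165986] [-0.04373995  0.09895933]
tape [0.42764462 0.03331698] [-0.08358772 -0.11736287]
```

```bash
cat >> h.py <<'E'
TH=np.radians(-96.74); ORG=np.array([.5344,-.0635,0])
BX=np.array([np.cos(TH),np.sin(TH),0]);BY=np.array([-np.sin(TH),np.cos(TH),0]);BZ=np.array([0,0,1.])
B=np.array([BX,BY,BZ]).T
def tobox(p): return B.T@(np.array(p)-ORG)
def cur():
    o=bot.get_obs(); return np.array(o["ee_pos"]),R.from_euler("xyz",o["tcp_rot"],degrees=True),o
def plan(bp,lean=20):
    p,r,o=cur(); tgt=ORG+B@np.array(bp); a=np.radians(lean)
    z=-np.cos(a)*BZ+np.sin(a)*BX; best=None
    for s in(1,-1):
        y=s*BY; x=np.cross(y,z); rt=R.from_matrix(np.array([x,y,z]).T); tw=(r.inv()*rt).as_rotvec()
        if best is None or np.linalg.norm(tw)<np.linalg.norm(best): best=tw
    print("t",o["time"],"box pos mm",(tobox(p)*1e3).round(1),"target",tgt.round(3),"travel mm",(r.inv().apply(tgt-p)*1e3).round(1),"twist",best.round(3))
    print("q",np.round(o["q"],1),"F",np.round(o["wrist_force"],2),"open",o["opening"])
E
python3 - <<'E'
from h import *
plan([-.160,.010,.22],0); plan([-.160,.010,.22],20)
E
```

```text
t 0.1 box pos mm [-531.1 -394.6  230.6] target [0.563 0.094 0.22 ] travel mm [-487.4 -252.5   11. ] twist [-1.000e-03  1.000e-03  1.307e+00]
q [68.1  5.  10.  95.1 -0.  90. ] F [-0.33 -0.21  0.13] open 0.0854656190708955
t 0.1 box pos mm [-531.1 -394.6  230.6] target [0.563 0.094 0.22 ] travel mm [-487.4 -252.5   11. ] twist [ 0.227 -0.297  1.293]
q [68.1  5.  10.  95.1 -0.  90. ] F [-0.33 -0.21  0.13] open 0.0854656190708955
```

```bash
python3 -m crank '[{"gripper":30,"travel":[-44,-23,0],"twist":[0,0,0]},{"gripper":30,"travel":[-44,-23,0],"twist":[0,0,0]},{"gripper":30,"travel":[-44,-23,0],"twist":[0,0,0]},{"gripper":30,"travel":[-44,-23,0],"twist":[0,0,0]},{"gripper":30,"travel":[-44,-23,0],"twist":[0,0,0]},{"gripper":30,"travel":[-44,-23,0],"twist":[0,0,0]},{"gripper":30,"travel":[-44,-23,0],"twist":[0,0,0]},{"gripper":30,"travel":[-44,-23,0],"twist":[0,0,0]},{"gripper":30,"travel":[-44,-23,0],"twist":[0,0,0]},{"gripper":30,"travel":[-44,-23,0],"twist":[0,0,0]},{"gripper":30,"travel":[-44,-23,0],"twist":[0,0,0]}]' 
python3 -m crank '[{"gripper":30,"travel":[0,0,0],"twist":[0,0,0.187]},{"gripper":30,"travel":[0,0,0],"twist":[0,0,0.187]},{"gripper":30,"travel":[0,0,0],"twist":[0,0,0.187]},{"gripper":30,"travel":[0,0,0],"twist":[0,0,0.187]},{"gripper":30,"travel":[0,0,0],"twist":[0,0,0.187]},{"gripper":30,"travel":[0,0,0],"twist":[0,0,0.187]},{"gripper":30,"travel":[0,0,0],"twist":[0,0,0.185]},{"gripper":30,"travel":[0,0,0],"twist":[0,0,0]}]'
python3 -c "
from h import *
plan([-.160,.010,.15],20)"
```

```text
time: 1.48
ee_pos: [0.5606, 0.0938, 0.2309]
tcp_rot: [-180.0, -0.0, 158.1]
wrist_force: [0.9, -0.8, 0.1]
opening: 0.03
grasp_force: 0.0
time: 2.48
ee_pos: [0.5597, 0.0953, 0.2309]
tcp_rot: [-180.0, 0.0, 83.3]
wrist_force: [0.4, -0.4, 0.7]
opening: 0.0302
grasp_force: 0.0
t 2.475 box pos mm [-160.6    6.5  230.9] target [0.563 0.094 0.15 ] travel mm [-0.6  3.6 80.9] twist [-0.001 -0.349  0.001]
q [  9.7   7.5  12.8  95.3  -0.  106.3] F [ 0.44 -0.44  0.67] open 0.030209695565213315
```

```bash
python3 -m crank '[{"gripper":30,"travel":[0,2,40],"twist":[0,0,0]},{"gripper":30,"travel":[0,0,40],"twist":[0,0,0]},{"gripper":30,"travel":[0,0,0],"twist":[0,-0.175,0]},{"gripper":30,"travel":[0,0,0],"twist":[0,-0.174,0]},{"gripper":30,"travel":[0,0,0],"twist":[0,0,0]}]'
python3 - <<'E'
from h import *
plan([-.157,.008,.1045],20)
a=snap("top","t1.png"); b=snap("scene","s1.png")
f=lambda im,y,x:cv2.resize(im[y:y+120,x:x+160,::-1],(400,300),interpolation=3)
cv2.imwrite("pics/c1.png",np.hstack([f(a,130,220),f(b,150,180)]))
E
```

```text
time: 3.1
ee_pos: [0.5615, 0.0969, 0.1493]
tcp_rot: [-179.7, 20.1, 83.7]
wrist_force: [-1.3, 0.2, -0.9]
opening: 0.03
grasp_force: 0.0
t 3.1 box pos mm [-162.5    8.1  149.3] target [0.561 0.091 0.104] travel mm [10.2  0.1 44. ] twist [-0.002  0.002  0.008]
q [ 18.7  14.9  10.2  94.3 -18.  116.4] F [-1.25  0.23 -0.91] open 0.029951745345483977
```

View pics/c1.png

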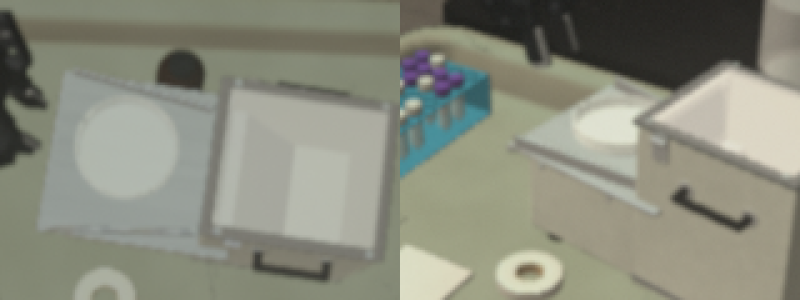

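The crop shows the fingers at the left, in front of the ledge (top view, around (230,165)). The dish is untouched at about (270,189) and the flap is shut. Next I lower the fingers just behind the dish.

```bash
python3 -m crank '[{"gripper":30,"travel":[4,0,17],"twist":[0,0,0.004]},{"gripper":30,"travel":[4,0,17],"twist":[0,0,0.004]},{"gripper":30,"travel":[2,0,10],"twist":[0,0,0]},{"gripper":30,"travel":[0,0,0],"twist":[0,0,0]}]'
python3 - <<'E'
from h import *
plan([-.142,.008,.105],20)
p,r,o=cur(); print(proj("top",p),proj("scene",p))
a=snap("top","t2.png"); b=snap("scene","s2.png")
f=lambda im,y,x:cv2.resize(im[y:y+90,x:x+120,::-1],(400,300),interpolation=3)
cv2.imwrite("pics/c2.png",np.hstack([f(a,145,210),f(b,160,200)]))
E
```

```text
time: 3.7
ee_pos: [0.5606, 0.0888, 0.1055]
tcp_rot: [179.9, 20.0, 82.8]
wrist_force: [0.6, 0.0, -0.1]
opening: 0.03
grasp_force: 0.0
t 3.7 box pos mm [-154.3    8.1  105.5] target [0.559 0.077 0.105] travel mm [-11.4   0.    4.7] twist [-0.002  0.    -0.008]
q [ 18.   14.7   5.1  89.2 -18.1 116.6] F [ 0.57  0.02 -0.09] open 0.02999882414244233
[238.82337493 185.71179691] [244.10038028 191.4387508 ]
```

View pics/c2.png

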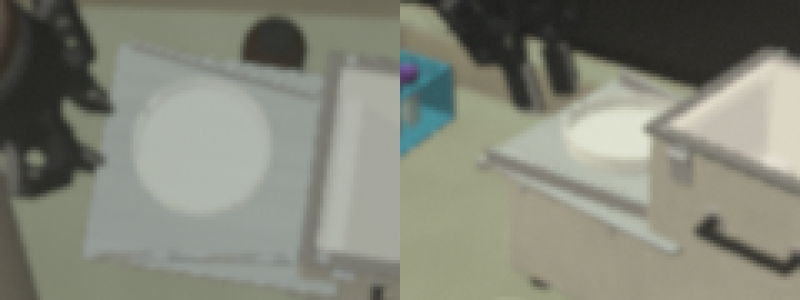

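The tips are about level with the dish's centre line and behind its rim. I'm pushing now, drifting slightly towards the ledge's middle.

```bash
python3 -m crank '[{"gripper":30,"travel":[-4.7,0,1.7],"twist":[0,0,0]},{"gripper":30,"travel":[-4.7,0,1.7],"twist":[0,0,0]},{"gripper":30,"travel":[-4.7,0,1.7],"twist":[0,0,0]},{"gripper":30,"travel":[-4.7,0,1.7],"twist":[0,0,0]},{"gripper":30,"travel":[-4.7,0,1.7],"twist":[0,0,0]},{"gripper":30,"travel":[-4.7,-0.5,1.7],"twist":[0,0,0]},{"gripper":30,"travel":[-4.7,-1,1.7],"twist":[0,0,0]},{"gripper":30,"travel":[-4.7,-1,1.7],"twist":[0,0,0]},{"gripper":30,"travel":[-4.7,-1,1.7],"twist":[0,0,0]},{"gripper":30,"travel":[-4.7,-1,1.7],"twist":[0,0,0]},{"gripper":30,"travel":[0,0,0],"twist":[0,0,0]}]'
python3 - <<'E'
from h import *
plan([-.05,.002,.105],20)
a=snap("top","t3.png"); b=snap("scene","s3.png")
f=lambda im,y,x:cv2.resize(im[y:y+90,x:x+120,::-1],(400,300),interpolation=3)
cv2.imwrite("pics/c3.png",np.hstack([f(a,145,230),f(b,160,200)]))
E
```

```text
time: 5.18
ee_pos: [0.5503, 0.04, 0.1067]
tcp_rot: [179.8, 20.0, 82.7]
wrist_force: [0.3, 0.3, 0.2]
opening: 0.0301
grasp_force: 0.0
t 5.175 box pos mm [-104.7    3.6  106.7] target [ 0.542 -0.014  0.105] travel mm [-50.8  -1.2  20.3] twist [-0.     0.    -0.009]
q [ 13.7  10.9   0.8  87.2 -18.7 112.1] F [0.27 0.27 0.17] open 0.03014931638785177
```

View pics/c3.png

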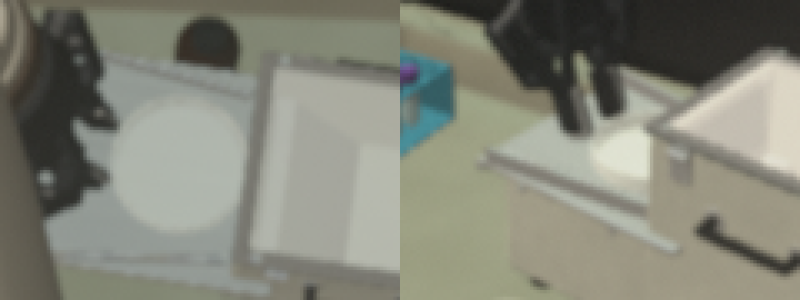

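The dish, now at about (284,194) in the top view, is sliding squarely ahead of both fingers and lies flat. I'll continue into the flap.

```bash
python3 -m crank '[{"gripper":30,"travel":[-4.5,-0.3,2.5],"twist":[0,0,0]},{"gripper":30,"travel":[-4.5,-0.3,2.2],"twist":[0,0,0]},{"gripper":30,"travel":[-4.7,-0.3,1.8],"twist":[0,0,0]},{"gripper":30,"travel":[-4.7,-0.3,1.8],"twist":[0,0,0]},{"gripper":30,"travel":[-4.7,0,1.8],"twist":[0,0,0]},{"gripper":30,"travel":[-4.7,0,1.8],"twist":[0,0,0]},{"gripper":30,"travel":[-4.7,0,1.8],"twist":[0,0,0]},{"gripper":30,"travel":[-4.7,0,1.8],"twist":[0,0,0]},{"gripper":30,"travel":[-4.7,0,1.8],"twist":[0,0,0]},{"gripper":30,"travel":[-4.7,0,1.8],"twist":[0,0,0]},{"gripper":30,"travel":[-4.7,0,1.8],"twist":[0,0,0]}]'
python3 - <<'E'
from h import *
plan([-.03,.002,.105],20)
a=snap("top","t4.png"); b=snap("scene","s4.png")
f=lambda im,y,x:cv2.resize(im[y:y+90,x:x+120,::-1],(400,300),interpolation=3)
cv2.imwrite("pics/c4.png",np.hstack([f(a,145,250),f(b,160,220)]))
E
```

```text
time: 6.65
ee_pos: [0.5423, -0.0147, 0.1045]
tcp_rot: [179.8, 20.0, 82.8]
wrist_force: [1.1, 0.6, 0.8]
opening: 0.0299
grasp_force: 0.4
t 6.65 box pos mm [-49.4   2.1 104.5] target [ 0.54  -0.034  0.105] travel mm [-18.4   0.    6.2] twist [-0.    -0.    -0.008]
q [  8.4   7.8  -2.8  84.8 -19.3 106.6] F [1.15 0.64 0.81] open 0.029868657650147314
```

View pics/c4.png

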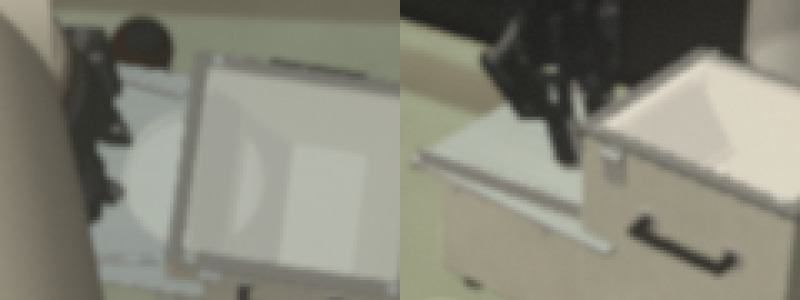

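The dish is through the mouth, with its front rim visible under the clear lid at about (328,200) and the flap over it. I'll push it over the edge.

```bash
python3 -m crank '[{"gripper":30,"travel":[-4.7,0,1.7],"twist":[0,0,0]},{"gripper":30,"travel":[-4.7,0,1.7],"twist":[0,0,0]},{"gripper":30,"travel":[-4.7,0,1.7],"twist":[0,0,0]},{"gripper":30,"travel":[-4.7,0,1.7],"twist":[0,0,0]},{"gripper":30,"travel":[-4.7,0,1.7],"twist":[0,0,0]},{"gripper":30,"travel":[-4.7,0,1.7],"twist":[0,0,0]},{"gripper":30,"travel":[0,0,0],"twist":[0,0,0]},{"gripper":30,"travel":[0,0,0],"twist":[0,0,0]},{"gripper":30,"travel":[0,0,0],"twist":[0,0,0]}]'
python3 - <<'E'
from h import *
plan([-.01,.002,.105],20)
a=snap("top","t5.png"); b=snap("scene","s5.png")
f=lambda im,y,x:cv2.resize(im[y:y+90,x:x+120,::-1],(400,300),interpolation=3)
cv2.imwrite("pics/c5.png",np.hstack([f(a,145,270),f(b,160,240)]))
E
```

```text
time: 7.88
ee_pos: [0.5386, -0.044, 0.1045]
tcp_rot: [179.8, 20.0, 82.8]
wrist_force: [-0.7, 0.4, 0.3]
opening: 0.0299
grasp_force: 0.0
t 7.875 box pos mm [-19.9   1.9 104.5] target [ 0.538 -0.054  0.105] travel mm [-9.4  0.2  2.9] twist [-0.    -0.    -0.008]
q [  5.5   6.5  -4.3  83.7 -19.5 103.5] F [-0.68  0.41  0.32] open 0.029949285289336807
```

View pics/c5.png

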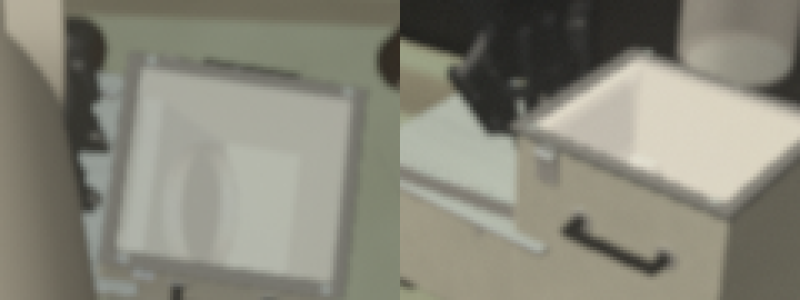

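The dish has gone over the edge and lies tilted on the slide at about (330,205) in the top view. I'm drawing the fingers straight back, then up.

```bash
python3 -m crank '[{"gripper":30,"travel":[9.4,0,-3.5],"twist":[0,0,0]},{"gripper":30,"travel":[9.4,0,-3.5],"twist":[0,0,0]},{"gripper":30,"travel":[14,0,-5.5],"twist":[0,0,0]},{"gripper":30,"travel":[18.8,0,-7],"twist":[0,0,0]},{"gripper":30,"travel":[18.8,0,-7],"twist":[0,0,0]},{"gripper":30,"travel":[18.8,0,-7],"twist":[0,0,0]},{"gripper":30,"travel":[18.8,0,-7],"twist":[0,0,0]},{"gripper":30,"travel":[0,0,-30],"twist":[0,0,0]},{"gripper":30,"travel":[0,0,-40],"twist":[0,0,0]},{"gripper":30,"travel":[0,0,-40],"twist":[0,0,0]},{"gripper":30,"travel":[0,0,0],"twist":[0,0,0]},{"gripper":30,"travel":[0,0,0],"twist":[0,0,0]}]'
python3 - <<'E'
from h import *
plan([-.01,.002,.105],20)
print(tobox(onz("top",(330,205),.06)))
a=snap("top","t6.png"); b=snap("scene","s6.png")
f=lambda im,y,x:cv2.resize(im[y:y+90,x:x+120,::-1],(400,300),interpolation=3)
cv2.imwrite("pics/c6.png",np.hstack([f(a,145,270),f(b,160,230)]))
E
```

```text
time: 9.48
ee_pos: [0.5575, 0.1081, 0.2083]
tcp_rot: [179.9, 20.0, 82.8]
wrist_force: [0.4, 0.1, -0.5]
opening: 0.0297
grasp_force: 0.0
t 9.475 box pos mm [-173.2    2.8  208.3] target [ 0.538 -0.054  0.105] travel mm [-118.     0.2  152.9] twist [-0.     0.    -0.008]
q [ 19.8  15.3  17.2 101.2 -17.8 118.5] F [ 0.35  0.08 -0.54] open 0.029668546624860882
[0.06058487 0.00536702 0.06      ]
```

View pics/c6.png

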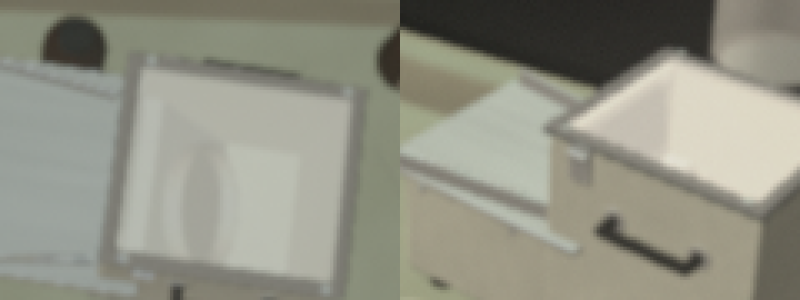

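The ledge is empty, the dish is at rest on the slide at box x of about 0.06 m, and the fingers are well clear, so the flap has nothing under it. I'll let it settle briefly and hand in.

```bash
python3 -m crank '[{"gripper":30,"travel":[0,0,0],"twist":[0,0,0]},{"gripper":30,"travel":[0,0,0],"twist":[0,0,0]},{"gripper":30,"travel":[0,0,0],"twist":[0,0,0]},{"gripper":30,"travel":[0,0,0],"twist":[0,0,0]},{"gripper":30,"travel":[0,0,0],"twist":[0,0,0]},{"gripper":30,"travel":[0,0,0],"twist":[0,0,0]},{"gripper":30,"travel":[0,0,0],"twist":[0,0,0]},{"gripper":30,"travel":[0,0,0],"twist":[0,0,0]}]' >/dev/null
python3 -c "
from h import *
a=cv2.imread('pics/t6.png').astype(int);b=snap('top','t7.png')[:,:,::-1].astype(int)
print(abs(a-b)[150:240,290:385].mean())
print(bot.job_done())"
```

```text
0.33883040935672515
the job is handed in; nothing more can be done
None
```

The job is handed in at about 10.5 s of the 32 s allowed: the dish was pushed through the flap and lies at rest on the slide about 60 mm past the mouth, and the fingers are fully withdrawn; I could not see the flap itself to confirm it hangs shut, and the hand-in returned no verdict.

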